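# Stir the drying grinding beads

## Robot

A 7-joint arm with a two-finger parallel gripper is mounted at the origin on the work surface. World frame = base frame: x ahead of the robot, y to its left, z up, the work surface at z = 0. Lengths are in m, angles in rad, forces in N, time in s.
With the tool pointing down it reaches from about 0.4 to 0.85 m from the base axis. Payload 10.4 kg.
Tool frame: the origin (TCP) lies at the centre of the arm's flange, where the gripper is bolted on; the fingertips stand 173 mm ahead of it and the grasp point (between the pads) lies 155 mm ahead of it; z points along the fingers, y is the line along which they close (so a half turn about z gives the same grasp; the last joint's range is limited). The gripper opens to 85 mm and grips with 20 to 120 N. Pads are 22 mm wide; open, the fingers measure 114 mm over their backs; the gripper's body (76 mm by 85 mm) begins 54 mm behind the grasp point. The pads swing forward as they close: fully open they stand 13 mm farther back than shut.
Start: joints at [-1.143, 0.332, -0.065, 1.46, 0.022, 1.35, -0.088], TCP at [0.272, 0.563, 0.405] pointing down, gripper open.
Joint ranges: [-2.6, 2.6], [-0.5, 2.12], [-1.47, 1.34], [0.16, 2.42], [-1.27, 4.41], [0.06, 2.06], [-2.6, 2.6]. Speed limits (rad/s): [2.22, 2.22, 2.79, 2.79, 3.14, 3.14, 3.14].

## Interface

Orientations are given as a unit quaternion [x, y, z, w].
In Python, from workcell import manip, viewer, finder gives the robot as it stands.
- The arm moves only by the tool arm_command, never from a script. Its argument "plan" is a list of rows, each an object with "dp": the shift along the tool's x, y, z in mm, a list of three; "spin": the turn about the tool's z in rad. A call has 1 to 5 rows; each row shifts and turns the commanded pose from where the row before left it, along the tool's axes as they then stand; what a row does not reach is not made up. A row lasts 1/10 s, in which the tool goes at most 50 mm and 8.59 degrees, less where a joint would pass 70% of its speed; a pose out of reach is approached as far as the arm can. A call is refused whole if a number of a shift passes 50 or a number of a turn 0.15, either way. A call with a gripper value outside its range is refused whole. "grip" is the closure, from -1 (fully open) to 1 (shut), set as the call begins (left out, the last holds). The fingers move at their own pace and stop on an object; "newtons" is the grip in N (left out, the last holds). Time passes only in rows, so rows that do not move let the fingers close. It gives the time, the measured TCP pose, the force, the opening and the grip force at its end, in the units of the state.
- manip.get_obs(): the state, without advancing time (a new reading comes with each control period).
- viewer.camera(name): name is "scene" or "side" or "wrist"; returns the picture (384x512x3 uint8, blue, green, red); there is no depth.
- viewer.camera_params(name): a dict with "vertical_fov" (degrees; the focal length in pixels is half the picture's height over the tangent of half this angle, whatever the lens; pixels are square), "cx", "cy" (the principal point, pixels), "R" (3x3) and "t" (3): a world point X has camera coordinates R X + t; the wrist camera has in their place "T_tool_cam" (4x4, takes a point from camera to tool coordinates, whose origin is the TCP and whose axes are the flange's). Camera axes: x right, y down, z forward; pixel columns grow to the right and rows downward; lengths in m; the calibration is good to about 2 mm. A picture is of the moment at which its call begins: read the wrist's pose just before it. camera_params takes no time and is no camera call.
- manip.hand_in(): hands the job in; it is judged then, once.
Trained networks look in the newest picture that a camera, given by its name, has taken for a name from the list of things; names that differ only in an ending like _2 or _b are one class to them, and where a whole thing is asked for, a point or a joint stands for the part that bears it (a point fixed in the world has none). Each returns a list of dicts, best first, with "score" (0 to 1); they miss things now and then, are a little off and sometimes report something else, mostly with a low value. They report only what shows in the picture. A call takes as long as a camera call. They do not tell look-alikes from the thing itself.
- finder.find_in(camera, thing): "position" ([x, y, z] in m, in world coordinates, good to about 4 mm: the middle of the surface that is visible of it).
The state is a dict: "clock": time; "joint_pos": joint angles; "joint_velocities": joint speeds; "tau": joint torques, N m; "position": TCP position; "ee_rot": TCP orientation; "ft_force": force on the tool from outside, world axes, zero at the start; "torque": the same for the moment, N m; "grip_width": opening from 0.0 (shut) to 1.0 (fully open); "grasp_force": force on a finger pad.
Only numpy, scipy, OpenCV 4.12 (cv2) and the standard library are available. Lean on these libraries where they do the work, as an engineer would, in place of code of your own. Each camera call takes 0.05 s, during which the arm holds its last target. There are 200 camera calls.

## Task

Take the stirring rod from the tray and, with its foot down near the floor of the dish, stir the beads: start at the side of the dish nearest the robot's base and sweep at least one full round, clockwise as seen from above, in a wide circle; if need be go on until the one big bead lies at least its own width from where it was at the start, still in the dish. Then stand the rod upright again on the spot in the tray where it stood, and let go. Leave the pestle beside it undisturbed.

Things in the scene. Friction and masses are not known exactly. Their poses are not given: they have to be found in the camera images.
- rod: Stirring rod, 125 mm tall, 200 g, standing upright in a low white tray (floor 4 mm thick, rim 12 mm high). Flat round steel foot 34 mm across, 14 mm thick; steel shaft 10 mm thick; black square handle 18 x 18 mm from 63 to 125 mm above the underside. Origin: centre of the foot's underside; z along the rod to the handle, x and y square to the handle's faces.
- dish: Round flat steel dish, fixed, 160 mm across, 40 mm high, floor 5 mm thick, inner radius 74 mm, its middle (30 mm radius) clear at the start. Origin: centre of its underside, on the table; x always points away from the robot (world x), y to its left. With the rod's axis 50 mm from the dish's centre beads are pushed along the wall; on narrower rounds they can wedge between foot and wall.
- big_bead: The one big bead in the dish: white ceramic upright cylinder 30 mm across, 18 mm high, about 50 g. Origin: its centre; z along its axis. It lies among seven small beads (20 mm across, 18 mm high, 22 g), all loose, in a ring 45 to 60 mm from the dish's centre.
- pestle: Bystander: white porcelain pestle, 85 mm tall, 38 mm across at its thick lower end, standing loose in the same tray with its axis about 100 mm from the rod's. Origin: centre of its underside; z up.
Mind the look-alikes: they are no part of the job. Of the things shaped like the dish, the steel one is meant.

How it is judged:
By the outcome, as a careful person would: the job done as asked, in the order asked, and still so for the second after the job is handed in, with the robot touching nothing.
It also fails if it takes over 64 s, if anything falls off the work surface, if the arm or the gripper's body presses on something with over 40 N, if the wrist force passes 120 N, or if a joint passes its speed limit or range.

## Working session

There is one attempt and no reset: what is moved stays moved. The work goes in short steps, Python scripts to look and compute and a tool call to move; the robot and the scene stay as the last step left them, time stands still between calls to the robot, and variables do not carry over. Pictures are saved under pics/ and viewed, at most 10 in all, crops included, and the job is handed in when it is done.

Besides the shell and the picture viewer there is one more tool, called after ">>>" as a command line: name --argument value ..., lists and objects as JSON in quotes. arm_command: Moves the arm, as the interface text tells. Its arguments: {"type":"object","properties":{"plan":{"type":"array","items":{"type":"object","properties":{"dp":{"type":"array","items":{"type":"number"}},"spin":{"type":"number"}}}},"grip":{"type":"number"},"newtons":{"type":"number"}},"required":["plan"]}

```bash
mkdir -p pics; cat > h.py <<'E'
import numpy as np,cv2
from workcell import manip,viewer,finder
def cam(n):
    p=viewer.camera_params(n); f=192/np.tan(np.radians(p['vertical_fov'])/2); return p,f
def proj(n,X):
    p,f=cam(n); c=np.array(p['R'])@np.array(X)+np.array(p['t']); return np.array([p['cx']+f*c[0]/c[2],p['cy']+f*c[1]/c[2]])
def ray(n,uv,z):
    p,f=cam(n); R=np.array(p['R']);t=np.array(p['t'])
    d=R.T@np.array([(uv[0]-p['cx'])/f,(uv[1]-p['cy'])/f,1]); o=-R.T@t
    return o+d*(z-o[2])/d[2]
E
python3 - <<'E'
from h import *
o=manip.get_obs()
for k in o: print(k,np.round(o[k],3))
a=viewer.camera("scene");b=viewer.camera("side")
cv2.imwrite('pics/a.png',cv2.resize(np.vstack([a,b]),(450,675)) if 0 else a);cv2.imwrite('pics/b.png',b)
for c in ("scene","side"):
  print(c,cam(c))
  for t in ("rod","dish","big_bead","pestle"):
    for r in finder.find_in(c,t): print(c,t,np.round(r['position'],3),round(r['score'],2),proj(c,r['position']).round())
E
```

```text
clock 0.0
joint_pos [-1.143  0.333 -0.065  1.461  0.022  1.35  -0.089]
joint_velocities [-0.001 -0.    -0.002 -0.001  0.    -0.001  0.   ]
tau [-1.0000e-03 -6.2545e+01  4.9000e-02 -3.9160e+01  1.6000e-02  1.0000e-02
 -0.0000e+00]
position [0.272 0.562 0.404]
ee_rot [ 0.224  0.975 -0.001 -0.   ]
ft_force [-0.386  1.256  0.644]
torque [-0.052  0.011 -0.014]
grasp_force 0.0
grip_width 0.998
scene ({'vertical_fov': 44.219630422416856, 'cx': 252.2028996996289, 'cy': 197.20799950720996, 'R': array([[-0.9017221 ,  0.43218614,  0.01060166],
       [ 0.35150336,  0.74721925, -0.56401133],
       [-0.25167964, -0.50485496, -0.82569899]]), 't': array([ 0.50729747, -0.08562144,  1.06587102])}, np.float64(472.6067063149804))
scene rod [0.508 0.284 0.072] 0.69 [363. 367.]
scene dish [ 0.741 -0.316 -0.   ] 0.84 [117. 169.]
scene dish [ 0.296 -0.226  0.003] 0.71 [313. 132.]
scene dish [ 0.478 -0.423  0.005] 0.67 [209. 100.]
scene dish [ 0.493 -0.227  0.008] 0.56 [237. 158.]
scene pestle [0.51  0.183 0.042] 0.85 [326. 318.]
side ({'vertical_fov': 42.05953501898857, 'cx': 249.51683620301773, 'cy': 182.63974314960697, 'R': array([[ 0.88286844, -0.46937351,  0.01522583],
       [-0.30265017, -0.59346251, -0.74579161],
       [ 0.35909079,  0.65382777, -0.66600529]]), 't': array([-0.51653458,  0.13642543,  0.97375409])}, np.float64(499.40143324522523))
side rod [0.5   0.276 0.073] 0.79 [171.  92.]
side dish [ 0.491 -0.211  0.007] 0.96 [257. 236.]
side dish [ 0.482 -0.412  0.002] 0.64 [308. 316.]
side dish [ 0.3   -0.217  0.004] 0.62 [170. 274.]
side big_bead [ 0.448 -0.18   0.023] 0.58 [231. 228.]
side pestle [0.502 0.168 0.039] 0.62 [188. 125.]
```

View pics/a.png

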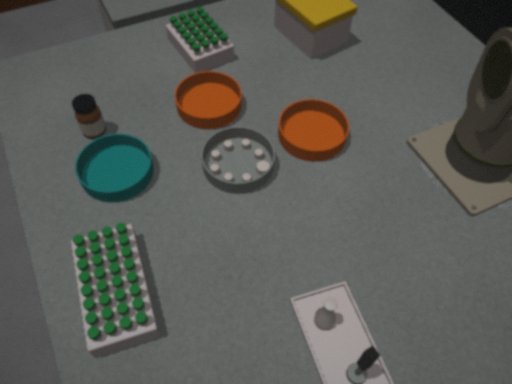

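View pics/b.png

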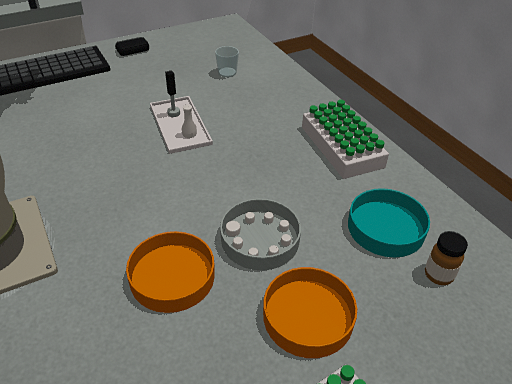

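Scene picture: the steel dish is at (238,158), the orange dishes at (208,98) and (313,130), and the teal one at (115,167). The big bead is at (263,166), the rod at (363,365) and the pestle at (325,316).
Side picture: the steel dish is at (260,233), the big bead at (233,228) and the rod at (172,95). I see only one rod, so I'm choosing the grey dish.

```bash
python3 - <<'E'
from h import *
from scipy.optimize import minimize
ims={c:viewer.camera(c) for c in("scene","side")}
g={}
for c,im in ims.items():
    G=cv2.GaussianBlur(im,(0,0),1).astype(np.float32)
    g[c]=np.hypot(cv2.Sobel(G,cv2.CV_32F,1,0),cv2.Sobel(G,cv2.CV_32F,0,1)).sum(2)
th=np.linspace(0,2*np.pi,120)
def circ(c,p,r,z): return np.array([proj(c,[p[0]+r*np.cos(t),p[1]+r*np.sin(t),z]) for t in th],np.float32)
def score(p,c):
    s=0
    for r in(.08,.074):
        q=circ(c,p,r,.04); s+=cv2.remap(g[c],q[:,:1],q[:,1:],cv2.INTER_LINEAR).mean()
    return s
for cs in(("scene",),("side",),("scene","side")):
    best=max(((sum(score((x,y),c) for c in cs),x,y) for x in np.arange(.475,.512,.003) for y in np.arange(-.24,-.195,.003)))
    r=minimize(lambda p:-sum(score(p,c) for c in cs),best[1:],method='Nelder-Mead',options=dict(xatol=2e-4,initial_simplex=[best[1:],(best[1]+.002,best[2]),(best[1],best[2]+.002)]))
    print(cs,r.x.round(4),-r.fun)
C=r.x
out=[]
for c,im in ims.items():
    im=im.copy();u,v=proj(c,[*C,.02]).astype(int)
    crop=cv2.resize(im[v-50:v+50,u-62:u+62],None,fx=4,fy=4,interpolation=cv2.INTER_CUBIC)
    for rr,z in((.08,.04),(.03,.005)):
        q=((circ(c,C,rr,z)-[u-62,v-50])*4).astype(int); cv2.polylines(crop,[q],True,(0,0,255),1)
    for a in range(0,360,45):
        q=(proj(c,[C[0]+.052*np.cos(np.radians(a)),C[1]+.052*np.sin(np.radians(a)),.023])-[u-62,v-50])*4
        cv2.putText(crop,str(a),tuple(int(k) for k in q),0,.4,(255,0,0),1)
    print(c,'crop origin',u-62,v-50); out.append(crop)
cv2.imwrite('pics/c.png',cv2.resize(np.vstack(out),None,fx=.75,fy=.75))
print(viewer.camera_params("wrist"))
E
```

```text
Traceback (most recent call last):
  File "h.py", line 6, in proj
    p,f=cam(n); c=np.array(p['R'])@np.array(X)+np.array(p['t']); return np.array([p['cx']+f*c[0]/c[2],p['cy']+f*c[1]/c[2]])
        ~~~^^^
  File "h.py", line 4, in cam
    p=viewer.camera_params(n); f=192/np.tan(np.radians(p['vertical_fov'])/2); return p,f
ValueError: time passes only in moves, steps and waits
```

```bash
sed -i 's/^def cam(n):/import functools\n@functools.cache\ndef cam(n):/' h.py; cat > d.py <<'E'
import sys
from h import *
from scipy.optimize import minimize
ims={c:viewer.camera(c) for c in("scene","side")}
g={}
for c,im in ims.items():
    G=cv2.GaussianBlur(im,(0,0),1).astype(np.float32)
    g[c]=np.hypot(cv2.Sobel(G,cv2.CV_32F,1,0),cv2.Sobel(G,cv2.CV_32F,0,1)).sum(2)
th=np.linspace(0,2*np.pi,120)
def circ(c,p,r,z): return np.array([proj(c,[p[0]+r*np.cos(t),p[1]+r*np.sin(t),z]) for t in th],np.float32)
def score(p,c):
    s=0
    for r in(.08,.074):
        q=circ(c,p,r,.04); s+=cv2.remap(g[c],q[:,:1],q[:,1:],cv2.INTER_LINEAR).mean()
    return s
if len(sys.argv)>3: C=np.array([float(sys.argv[2]),float(sys.argv[3])])
else:
  for cs in(("scene",),("side",),("scene","side")):
    best=max(((sum(score((x,y),c) for c in cs),x,y) for x in np.arange(.475,.512,.003) for y in np.arange(-.24,-.195,.003)))
    r=minimize(lambda p:-sum(score(p,c) for c in cs),best[1:],method='Nelder-Mead',options=dict(xatol=2e-4,initial_simplex=[best[1:],(best[1]+.002,best[2]),(best[1],best[2]+.002)]))
    print(cs,r.x.round(4),-r.fun)
  C=r.x
out=[]
for c,im in ims.items():
    im=im.copy();u,v=proj(c,[*C,.02]).astype(int)
    crop=cv2.resize(im[v-50:v+50,u-62:u+62],None,fx=4,fy=4,interpolation=cv2.INTER_CUBIC)
    for rr,z in((.08,.04),(.03,.005)):
        q=((circ(c,C,rr,z)-[u-62,v-50])*4).astype(int); cv2.polylines(crop,[q],True,(0,0,255),1)
    for a in range(0,360,45):
        q=(proj(c,[C[0]+.052*np.cos(np.radians(a)),C[1]+.052*np.sin(np.radians(a)),.023])-[u-62,v-50])*4
        cv2.putText(crop,str(a),tuple(int(k) for k in q),0,.4,(255,0,0),1)
    print(c,'crop origin',u-62,v-50); out.append(crop)
cv2.imwrite(sys.argv[1],cv2.resize(np.vstack(out),None,fx=.74,fy=.74))
E
python3 d.py pics/c.png
python3 -c "
from h import *
print(viewer.camera_params('wrist'))"
```

```text
('scene',) [ 0.4958 -0.2132] 413.8262023925781
('side',) [ 0.4938 -0.2155] 671.11572265625
('scene', 'side') [ 0.494  -0.2152] 1071.158203125
scene crop origin 176 108
side crop origin 197 182
{'vertical_fov': 66.46624644471383, 'cx': 260.30479204294494, 'cy': 190.85533834429083, 'T_tool_cam': array([[-6.70192683e-04, -9.45107255e-01, -3.26759585e-01,
         8.34150584e-02],
       [ 9.99998935e-01, -2.09881082e-04, -1.44397244e-03,
         1.44581642e-03],
       [ 1.29612818e-03, -3.26760205e-01,  9.45106390e-01,
         3.14788317e-02],
       [ 0.00000000e+00,  0.00000000e+00,  0.00000000e+00,
         1.00000000e+00]])}
```

View pics/c.png

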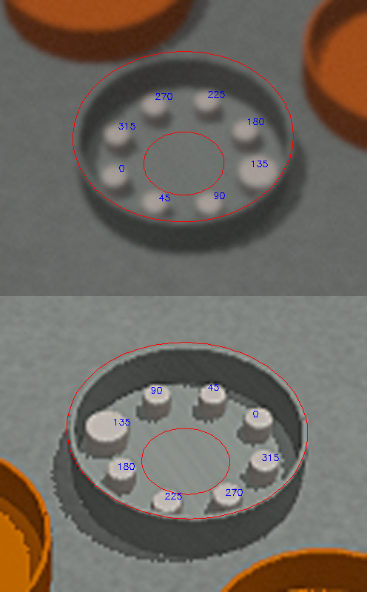

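The overlay fits the rim, so the dish centre is about (0.494, -0.215). The big bead is near 138°, and the gap between it and the next bead is near 163°, which is the side facing the base. Next I move above the rod.

>>> arm_command --plan '[{"dp": [-40, -20, 0]}, {"dp": [-40, -20, 0]}, {"dp": [-40, -20, 0]}, {"dp": [-40, -20, 0]}, {"dp": [-40, -20, 0]}]' --grip -1

```text
invalid input at $.plan[0]: expected keys dp, spin
```

>>> arm_command --plan '[{"dp": [-40, -20, 0]}, {"dp": [-40, -20, 0]}, {"dp": [-40, -12, 0]}, {"dp": [-11, 0, 0]}, {"dp": [0, 0, 0]}]'

```text
invalid input at $.plan[0]: expected keys dp, spin
```

```bash
cat >> h.py <<'E'
from scipy.spatial.transform import Rotation as Ro
def wcam():
    o=manip.get_obs(); im=viewer.camera("wrist"); p,f=cam("wrist"); T=np.array(p['T_tool_cam'])
    W=np.eye(4);W[:3,:3]=Ro.from_quat(o['ee_rot']).as_matrix();W[:3,3]=o['position'];W=W@T
    return o,im,W,f,p
def wray(w,uv,z):
    o,im,W,f,p=w; d=W[:3,:3]@np.array([(uv[0]-p['cx'])/f,(uv[1]-p['cy'])/f,1]);c=W[:3,3]
    return c+d*(z-c[2])/d[2]
def wproj(w,X):
    o,im,W,f,p=w; c=W[:3,:3].T@(np.array(X)-W[:3,3]); return np.array([p['cx']+f*c[0]/c[2],p['cy']+f*c[1]/c[2]])
E
python3 - <<'E'
from h import *
w=wcam();o=w[0];print(o['clock'],o['position'],o['ee_rot'],o['joint_pos'])
cv2.imwrite('pics/w1.png',w[1])
for t in("rod","pestle"):
  for r in finder.find_in("wrist",t): print(t,np.round(r['position'],4),r['score'],wproj(w,r['position']))
print('bead',ray("side",(232.8,225.6),.023))
E
```

```text
0.7 [0.27228865 0.56256496 0.4047088 ] [ 2.23500354e-01  9.74703847e-01  4.09619200e-05 -1.14427016e-05] [-1.14258684  0.33219774 -0.06470459  1.46016305  0.02157883  1.34984904
 -0.08850319]
pestle [0.4831 0.1802 0.0246] 0.47 [103.71218673 377.60810399]
bead [ 0.4530124  -0.17588501  0.023     ]
```

View pics/w1.png

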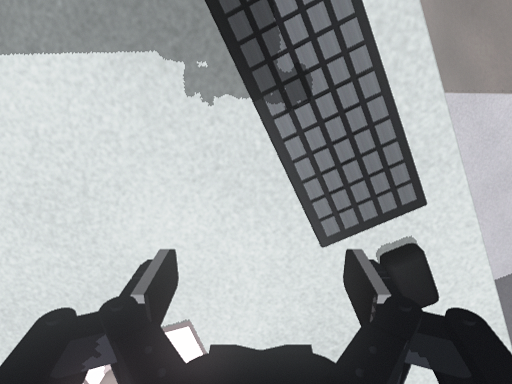

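The wrist view shows the keyboard, the finger pads at (150,290) and (365,285), and the tray's corner at (185,340). The move was refused because every row needs a spin.

>>> arm_command --plan '[{"dp": [-40, -20, 0], "spin": 0}, {"dp": [-40, -20, 0], "spin": 0}, {"dp": [-40, -20, 0], "spin": 0}, {"dp": [-40, -20, 0], "spin": 0}, {"dp": [-40, -20, 0], "spin": 0}]' --grip -1

```text
clock: 1.35
position: [0.4096, 0.3838, 0.405]
ee_rot: [0.223, 0.975, 0.0, 0.0]
ft_force: [0.2, 0.4, 0.4]
grip_width: 0.997
grasp_force: 0.0
```

>>> arm_command --plan '[{"dp": [-40, -20, 0], "spin": 0}, {"dp": [-40, -20, 0], "spin": 0}, {"dp": [-40, -12, 0], "spin": 0}, {"dp": [-11, 0, 0], "spin": 0}, {"dp": [0, 0, 0], "spin": 0}]'

```text
clock: 1.85
position: [0.5053, 0.2801, 0.4046]
ee_rot: [0.225, 0.974, -0.0, 0.0]
ft_force: [-0.4, -0.3, -0.8]
grip_width: 1.001
grasp_force: 0.0
```

```bash
python3 - <<'E'
from h import *
w=wcam();o=w[0];print(o['clock'],o['position'],o['ee_rot'],o['joint_pos'])
cv2.imwrite('pics/w2.png',w[1])
for t in("rod","pestle"):
  for r in finder.find_in("wrist",t): print(t,np.round(r['position'],4),r['score'],wproj(w,r['position']))
E
```

```text
1.85 [0.50526219 0.28011666 0.40460963] [ 2.25181968e-01  9.74316701e-01 -1.25772624e-04  1.80347686e-04] [-0.71557883  0.22472146  0.15295375  1.60035747 -0.03461456  1.31912215
  0.55874397]
rod [0.4948 0.2819 0.1009] 0.75 [256.15382058 170.15995397]
pestle [0.4982 0.1805 0.0464] 0.83 [181.66096199 196.96157087]
```

View pics/w2.png

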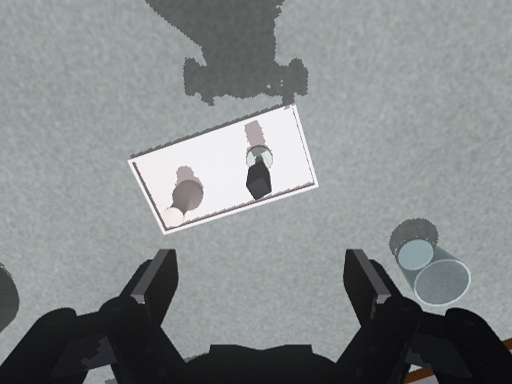

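Wrist view: the tray runs from (130,160) to (318,185), with the rod's foot at (260,157), its handle at (259,180) and the pestle at (185,197). A close crop should give the handle's angle.

```bash
python3 - <<'E'
from h import *
w=wcam();im=w[1]
crop=cv2.resize(im[130:220,210:310],None,fx=6,fy=6,interpolation=cv2.INTER_NEAREST)
crop=np.clip(crop.astype(float)*1.0,0,255); crop=(255*(crop/255)**.45).astype(np.uint8)
cv2.imwrite('pics/w3.png',crop)
E
```

```text
(no output)
```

View pics/w3.png

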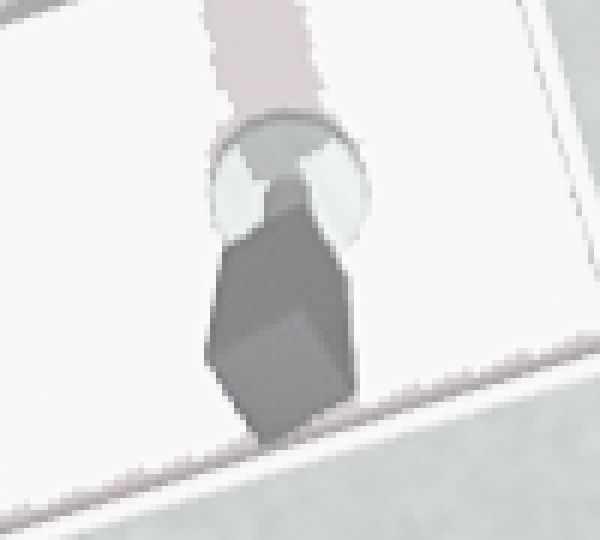

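The crop shows the handle's top face with corners at about (207,358), (302,307), (355,395) and (262,445). The foot is a disc centred near (290,188).

```bash
python3 - <<'E'
from h import *
w=wcam();R=Ro.from_quat(w[0]['ee_rot']).as_matrix()
P=np.array([wray(w,(210+u/6-.5,130+v/6-.5),.129) for u,v in((207,358),(302,307),(355,395),(262,445))])
print(P.round(4),P.mean(0)); e=np.diff(np.vstack([P,P[:1]]),axis=0);print(np.linalg.norm(e,axis=1),np.degrees(np.arctan2(e[:,1],e[:,0])))
print('tooly',np.degrees(np.arctan2(R[1,1],R[0,1])))
print('foot',wray(w,(210+290/6-.5,130+188/6-.5),.018))
T=[wray(w,p,.016) for p in((130,160),(296,104),(318,185),(165,233))];print('tray',np.round(T,3))
print('tool delta',R.T@(P.mean(0)-w[0]['position']))
for c in("scene","side"): 
  viewer.camera(c); print(c,proj(c,[*P.mean(0)[:2],.129]),proj(c,[*P.mean(0)[:2],.018]))
E
```

```text
[[0.4964 0.2716 0.129 ]
 [0.4954 0.2876 0.129 ]
 [0.511  0.2887 0.129 ]
 [0.5122 0.2728 0.129 ]] [0.50376441 0.28019144 0.129     ]
[0.01598095 0.01567474 0.01591988 0.0158426 ] [  93.59769502    4.22340621  -85.80098785 -175.55914319]
tooly 64.33001083480357
foot [0.50172599 0.28145613 0.018     ]
tray [[0.432 0.138 0.016]
 [0.46  0.351 0.016]
 [0.564 0.337 0.016]
 [0.538 0.124 0.016]]
tool delta [-0.00234349 -0.00236476  0.27563192]
scene [372.21891583 353.16361547] [357.45595058 372.70195174]
side [169.20659006  71.53330434] [173.04790047 108.90949737]
```

The foot gives (0.502, 0.281) and the handle top (0.504, 0.280), so the rod is upright. The handle's faces lie at 4°. I spin +1.05 so the fingers close along x, clear of the pestle, then descend.

>>> arm_command --plan '[{"dp": [0, 0, 0], "spin": 0.15}, {"dp": [0, 0, 0], "spin": 0.15}, {"dp": [0, 0, 0], "spin": 0.15}, {"dp": [0, 0, 0], "spin": 0.15}, {"dp": [0, 0, 0], "spin": 0.15}]'

```text
clock: 2.7
position: [0.5036, 0.2821, 0.4048]
ee_rot: [0.567, 0.824, 0.0, -0.0]
ft_force: [0.7, -0.3, -0.1]
grip_width: 1.0
grasp_force: 0.0
```

>>> arm_command --plan '[{"dp": [0, 0, 0], "spin": 0.15}, {"dp": [0, 0, 0], "spin": 0.15}, {"dp": [1, -2, 20], "spin": 0}, {"dp": [0, 0, 20], "spin": 0}, {"dp": [0, 0, 0], "spin": 0}]'

```text
clock: 3.2
position: [0.5008, 0.2827, 0.3623]
ee_rot: [0.681, 0.732, -0.002, -0.001]
ft_force: [-0.3, -0.2, -0.0]
grip_width: 0.999
grasp_force: 0.0
```

```bash
python3 - <<'E'
from h import *
o=manip.get_obs();R=Ro.from_quat(o['ee_rot']).as_matrix()
print(o['clock'],o['position'],o['joint_pos'].round(2),'yaw y',np.degrees(np.arctan2(R[1,1],R[0,1])),R[:,2],'delta',R.T@(np.array([.503,.281,.254])-o['position']))
E
```

```text
3.2 [0.50082092 0.28272044 0.36230225] [-0.81  0.25  0.25  1.67 -0.07  1.24 -0.47] yaw y 4.082736523150964 [-0.00347864 -0.00223843 -0.99999144] delta [-0.00165624  0.00244409  0.10829759]
```

>>> arm_command --plan '[{"dp": [-1.5, 2.5, 20], "spin": 0}, {"dp": [0, 0, 25], "spin": 0}, {"dp": [0, 0, 25], "spin": 0}, {"dp": [0, 0, 25], "spin": 0}, {"dp": [0, 0, 13], "spin": 0}]'

```text
clock: 3.7
position: [0.5041, 0.2813, 0.2557]
ee_rot: [0.682, 0.732, -0.001, -0.0]
ft_force: [-0.1, -0.5, 0.4]
grip_width: 0.996
grasp_force: 0.0
```

>>> arm_command --plan '[{"dp": [0, 0, 0], "spin": 0}, {"dp": [0, 0, 0], "spin": 0}, {"dp": [0, 0, 0], "spin": 0}, {"dp": [0, 0, 0], "spin": 0}, {"dp": [0, 0, 0], "spin": 0}]' --grip 1 --newtons 90

```text
clock: 4.2
position: [0.5049, 0.2812, 0.2577]
ee_rot: [0.682, 0.731, 0.001, 0.0]
ft_force: [0.3, -0.9, 2.5]
grip_width: 0.197
grasp_force: 87.4
```

>>> arm_command --plan '[{"dp": [0, 0, 0], "spin": 0}, {"dp": [0, 0, 0], "spin": 0}, {"dp": [0, 0, 0], "spin": 0}, {"dp": [0, 0, 0], "spin": 0}, {"dp": [0, 0, 0], "spin": 0}]'

```text
clock: 4.7
position: [0.5049, 0.2812, 0.2576]
ee_rot: [0.682, 0.731, 0.001, 0.0]
ft_force: [-0.2, 0.2, 6.0]
grip_width: 0.2
grasp_force: 87.6
```

```bash
python3 - <<'E'
from h import *
o=manip.get_obs();R=Ro.from_quat(o['ee_rot']).as_matrix()
print(o['clock'],o['position'],'delta',R.T@(np.array([.503,.281,.254])-o['position']),R[:,2],o['ft_force'],o['grip_width'],o['grasp_force'])
E
```

```text
4.7 [0.50491327 0.28122783 0.25764787] delta [-9.69555885e-05 -1.92958988e-03  3.64510275e-03] [ 0.00132483  0.00100894 -0.99999861] [-0.2496753   0.21364923  5.98860654] 0.19962764693202278 87.5994622707367
```

Gripped: the opening is 17 mm at 88 N, and the rod's foot is 0.2536 m below the TCP. I lift high enough to clear the pestle and carry the rod to the dish.

>>> arm_command --plan '[{"dp": [0, 0, -15], "spin": 0}, {"dp": [0, 0, -25], "spin": 0}, {"dp": [0, 0, -30], "spin": 0}, {"dp": [0, 0, -30], "spin": 0}, {"dp": [0, 0, -25], "spin": 0}]'

```text
clock: 5.2
position: [0.5044, 0.2809, 0.3841]
ee_rot: [0.682, 0.731, 0.0, 0.0]
ft_force: [-0.1, -0.9, -1.6]
grip_width: 0.194
grasp_force: 87.8
```

>>> arm_command --plan '[{"dp": [-20, -2, 0], "spin": 0}, {"dp": [-30, -3, 0], "spin": 0}, {"dp": [-35, -3, 0], "spin": 0}, {"dp": [-35, -3, 0], "spin": 0}, {"dp": [-35, -3, 0], "spin": 0}]'

```text
clock: 5.7
position: [0.5008, 0.1232, 0.3814]
ee_rot: [0.682, 0.731, -0.0, -0.0]
ft_force: [-0.6, 0.7, -2.4]
grip_width: 0.2
grasp_force: 88.0
```

>>> arm_command --plan '[{"dp": [-35, -3, 0], "spin": 0}, {"dp": [-35, -3, 0], "spin": 0}, {"dp": [-35, -3, 0], "spin": 0}, {"dp": [-35, -3, 0], "spin": 0}, {"dp": [-35, -3, 0], "spin": 0}]'

```text
clock: 6.2
position: [0.4977, -0.0522, 0.3815]
ee_rot: [0.682, 0.731, -0.0, -0.0]
ft_force: [0.3, 0.3, -2.2]
grip_width: 0.197
grasp_force: 88.0
```

>>> arm_command --plan '[{"dp": [-35, -3, 0], "spin": 0}, {"dp": [-35, -3, 0], "spin": 0}, {"dp": [-35, -3, 0], "spin": 0}, {"dp": [-30, -3, 0], "spin": 0}, {"dp": [-20, -2, 0], "spin": 0}]'

```text
clock: 6.7
position: [0.4941, -0.2087, 0.3816]
ee_rot: [0.683, 0.73, -0.0, -0.0]
ft_force: [-0.1, 0.6, -2.1]
grip_width: 0.194
grasp_force: 87.9
```

```bash
cat > st.py <<'E'
import sys
from h import *
tgt=np.array([float(a) for a in sys.argv[1:4]])
o=manip.get_obs();R=Ro.from_quat(o['ee_rot']).as_matrix()
print(o['clock'],o['position'].round(4),o['joint_pos'].round(2),'yaw',np.degrees(np.arctan2(R[1,1],R[0,1])).round(2),'tz',R[:,2].round(4),'delta mm',(1000*R.T@(tgt-o['position'])).round(1),o['ft_force'].round(1),round(float(o['grasp_force'])))
E
python3 st.py .494 -.215 .2626
```

```text
6.7 [ 0.4941 -0.2087  0.3816] [-0.27  0.16  0.65  1.76 -0.1   1.26  0.47] yaw 3.84 tz [-9.e-04 -0.e+00 -1.e+00] delta mm [ -6.3  -0.4 119. ] [-0.1  0.6 -2.1] 88
```

>>> arm_command --plan '[{"dp": [-6, 0, 15], "spin": 0}, {"dp": [0, 0, 25], "spin": 0}, {"dp": [0, 0, 30], "spin": 0}, {"dp": [0, 0, 20], "spin": 0}, {"dp": [0, 0, 10], "spin": 0}]'

```text
clock: 7.2
position: [0.4949, -0.2105, 0.2787]
ee_rot: [0.682, 0.732, -0.001, -0.002]
ft_force: [0.5, 0.8, -1.3]
grip_width: 0.201
grasp_force: 87.8
```

>>> arm_command --plan '[{"dp": [0, 0, 8], "spin": 0}, {"dp": [0, 0, 8], "spin": 0}, {"dp": [0, 0, 4], "spin": 0}, {"dp": [0, 0, 0], "spin": 0}, {"dp": [0, 0, 0], "spin": 0}]'

```text
clock: 7.7
position: [0.4962, -0.2118, 0.2621]
ee_rot: [0.682, 0.731, 0.0, 0.0]
ft_force: [-0.1, 0.1, -2.2]
grip_width: 0.198
grasp_force: 87.8
```

```bash
python3 st.py .494 -.215 .2616; python3 d.py pics/d1.png .494 -.215
```

```text
7.7 [ 0.4962 -0.2118  0.2621] [-0.21  0.31  0.62  1.88 -0.21  1.02  0.56] yaw 4.01 tz [ 8.e-04 -1.e-04 -1.e+00] delta mm [-3.1 -2.4  0.5] [-0.1  0.1 -2.2] 88
scene crop origin 176 108
side crop origin 197 182
```

View pics/d1.png

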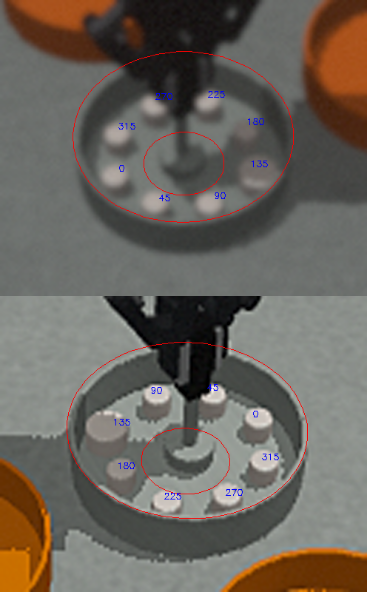

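The foot stands inside the red middle circle near the floor, and the beads haven't moved: big bead at (260,170) in scene and (107,428) in side. I move out through the gap on the base side.

>>> arm_command --plan '[{"dp": [3, -10, 0], "spin": 0}, {"dp": [3, -10, 0], "spin": 0}, {"dp": [3, -10, 0], "spin": 0}, {"dp": [3, -10, 0], "spin": 0}, {"dp": [3, -9, 0], "spin": 0}]'

```text
clock: 8.3
position: [0.448, -0.2002, 0.2635]
ee_rot: [0.682, 0.732, 0.003, 0.005]
ft_force: [24.0, -4.9, -5.0]
grip_width: 0.198
grasp_force: 89.8
```

```bash
cat > arc.py <<'E'
from h import *
import sys
C=np.array([.494,-.215]);step=12;n=int(sys.argv[1])
o=manip.get_obs();R=Ro.from_quat(o['ee_rot']).as_matrix();p=o['position'];d=p[:2]-C
a0=np.degrees(np.arctan2(d[1],d[0]));print('t',o['clock'],'ang',a0.round(1),'r',np.hypot(*d).round(4),'z',p[2].round(4),'yaw',np.degrees(np.arctan2(R[1,1],R[0,1])).round(1),'tz',R[:2,2].round(3),'F',o['ft_force'].round(1))
prev=np.zeros(2)
for i in range(1,n+1):
    a=np.radians(a0-step*i);q=np.array([*(C+.05*np.array([np.cos(a),np.sin(a)])),p[2]])-p
    t=(1000*R.T@q)[:2]; r=np.round((t-prev)*2)/2; prev=prev+r; print(r,end=' ')
print()
E
python3 arc.py 15
```

```text
t 8.3 ang 162.1 r 0.0484 z 0.2635 yaw 4.0 tz [ 0.011 -0.002] F [24.  -4.9 -5. ]
[10.   3.5] [8.  6.5] [6.5 8.5] [4.5 9. ] [ 2.5 10.5] [ 0.5 10.5] [-2. 10.] [-4. 10.] [-5.5  8.5] [-7.5  7. ] [-9.  6.] [-10.    3.5] [-10.    1.5] [-10.5  -1. ] [-10.   -2.5]
```

>>> arm_command --plan '[{"dp": [9, 3, 0], "spin": 0}, {"dp": [8, 6, 0], "spin": 0}, {"dp": [6.5, 8, 0], "spin": 0}, {"dp": [4.5, 9, 0], "spin": 0}, {"dp": [2.5, 10.5, 0], "spin": 0}]'

```text
clock: 8.8
position: [0.481, -0.1664, 0.2614]
ee_rot: [0.682, 0.732, -0.0, -0.0]
ft_force: [-0.0, -0.5, -2.1]
grip_width: 0.196
grasp_force: 89.5
```

```bash
python3 arc.py 15
```

```text
t 8.8 ang 105.0 r 0.0503 z 0.2614 yaw 4.1 tz [-0.001  0.001] F [-0.  -0.5 -2.1]
[ 0.5 10.5] [-1.  10.5] [-3.5  9.5] [-5.5  9. ] [-7.  8.] [-8.5  6. ] [-10.   4.] [-10.   2.] [-10.5  -0.5] [-10.5  -2. ] [-9.  -4.5] [-8.5 -6.5] [-7. -8.] [-5. -9.] [ -3. -10.]
```

>>> arm_command --plan '[{"dp": [0.5, 10.5, 0], "spin": 0}, {"dp": [-1, 10.5, 0], "spin": 0}, {"dp": [-3.5, 9.5, 0], "spin": 0}, {"dp": [-5.5, 9, 0], "spin": 0}, {"dp": [-7, 8, 0], "spin": 0}]'

```text
clock: 9.3
position: [0.5278, -0.183, 0.2604]
ee_rot: [0.683, 0.731, -0.003, -0.001]
ft_force: [-4.2, -5.6, -1.6]
grip_width: 0.202
grasp_force: 90.1
```

>>> arm_command --plan '[{"dp": [-8.5, 6, 0], "spin": 0}, {"dp": [-10, 4, 0], "spin": 0}, {"dp": [-10, 2, 0], "spin": 0}, {"dp": [-10.5, -0.5, 0], "spin": 0}, {"dp": [-10.5, -2, 0], "spin": 0}]'

```text
clock: 9.8
position: [0.538, -0.2288, 0.2585]
ee_rot: [0.682, 0.731, -0.003, -0.008]
ft_force: [-21.5, 8.8, 9.4]
grip_width: 0.199
grasp_force: 93.2
```

```bash
python3 arc.py 15
```

```text
t 9.8 ang -17.4 r 0.0461 z 0.2585 yaw 3.9 tz [-0.016  0.006] F [-21.5   8.8   9.4]
[-10.5  -1. ] [-8.5 -7. ] [-6.5 -8. ] [-4.5 -9.5] [ -2.5 -10. ] [ -0.5 -10.5] [  1.5 -10. ] [  4. -10.] [ 5.5 -8.5] [ 7.5 -7.5] [ 9.  -5.5] [ 9.5 -4. ] [10.5 -1.5] [10.5  1. ] [10.   2.5]
```

```bash
python3 d.py pics/d2.png .494 -.215
```

```text
scene crop origin 176 108
side crop origin 197 182
```

View pics/d2.png

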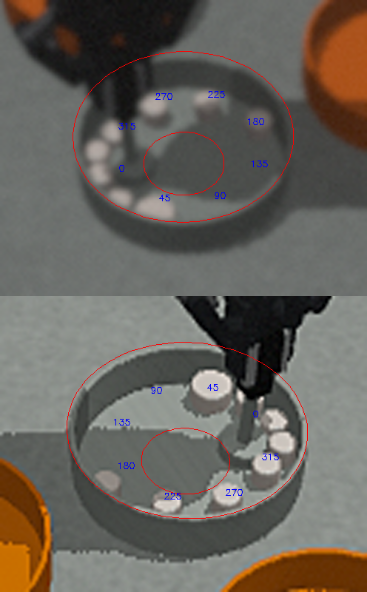

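The foot has been pushed inward to r≈46 and the rod has pivoted a little in the grip. Small beads sit between it and the wall at (100,175) in scene. The big bead has moved to about 50°, at (155,207). I'll go back to the clear middle, straighten the rod by pressing the foot flat with a light grip, then sweep a clean wider round from the base side.

>>> arm_command --plan '[{"dp": [4, -10, 0], "spin": 0}, {"dp": [4, -10, 0], "spin": 0}, {"dp": [4, -10, 0], "spin": 0}, {"dp": [4, -10, 0], "spin": 0}, {"dp": [0, -5, 0], "spin": 0}]'

```text
clock: 10.4
position: [0.495, -0.2157, 0.2619]
ee_rot: [0.682, 0.732, 0.0, -0.0]
ft_force: [-0.4, 0.6, -2.7]
grip_width: 0.196
grasp_force: 89.8
```

```bash
cat > beads.py <<'E'
from h import *
C=np.array([.494,-.215])
for c in("side","scene"):
    im=viewer.camera(c);m=(cv2.cvtColor(im,cv2.COLOR_BGR2HSV)); 
    yy,xx=np.mgrid[:384,:512]; poly=np.array([proj(c,[C[0]+.074*np.cos(t),C[1]+.074*np.sin(t),.023]) for t in np.linspace(0,6.28,60)]).astype(np.int32)
    k=np.zeros((384,512),np.uint8);cv2.fillPoly(k,[poly],1)
    for thr in (190,150):
        b=((m[...,2]>thr)&(m[...,1]<60)).astype(np.uint8)*k
        n,_,s,ce=cv2.connectedComponentsWithStats(b)
        L=[]
        for i in range(1,n):
            if s[i,4]<15: continue
            P=ray(c,ce[i],.023)[:2]-C; L.append((int(s[i,4]),int(np.degrees(np.arctan2(P[1],P[0]))),int(1000*np.hypot(*P))))
        print(c,thr,'(area,ang,r)',L)
E
python3 st.py .494 -.215 .2616;python3 beads.py
```

```text
10.4 [ 0.495  -0.2157  0.2619] [-0.2   0.31  0.62  1.88 -0.21  1.02  0.57] yaw 4.04 tz [ 4.e-04  6.e-04 -1.e+00] delta mm [ 0.8 -1.   0.3] [-0.4  0.6 -2.7] 90
side 190 (area,ang,r) [(45, 38, 60), (35, 18, 64), (39, -6, 62), (39, -25, 63), (42, -46, 54), (45, -88, 50), (48, -134, 52)]
side 150 (area,ang,r) [(52, 39, 59), (413, 114, 40), (46, 18, 63), (886, -84, 30), (43, -6, 62), (47, -26, 63)]
scene 190 (area,ang,r) []
scene 150 (area,ang,r) [(24, -84, 48), (23, -134, 49), (27, -43, 54), (30, -23, 64), (27, -5, 64), (18, 19, 63), (60, 44, 57)]
```

>>> arm_command --plan '[{"dp": [0, 0, 2], "spin": 0}, {"dp": [0, 0, 2], "spin": 0}, {"dp": [0, 0, 2], "spin": 0}, {"dp": [0, 0, 0], "spin": 0}]' --newtons 25

```text
clock: 10.9
position: [0.4972, -0.2168, 0.2581]
ee_rot: [0.682, 0.731, 0.001, 0.002]
ft_force: [-4.3, 2.4, 23.1]
grip_width: 0.196
grasp_force: 93.0
```

```bash
python3 st.py .494 -.215 .2616
```

```text
10.9 [ 0.4972 -0.2168  0.2581] [-0.2   0.32  0.61  1.88 -0.22  1.01  0.58] yaw 4.01 tz [ 3.9e-03 -3.0e-04 -1.0e+00] delta mm [ 2.  -3.1 -3.5] [-4.3  2.4 23.1] 93
```

>>> arm_command --plan '[{"dp": [0, 0, 0], "spin": 0}, {"dp": [0, 0, 0], "spin": 0}, {"dp": [0, 0, 0], "spin": 0}, {"dp": [0, 0, 0], "spin": 0}]' --grip 1 --newtons 22

```text
clock: 11.3
position: [0.4972, -0.2168, 0.2581]
ee_rot: [0.682, 0.731, 0.001, 0.002]
ft_force: [-3.5, 2.5, 21.9]
grip_width: 0.197
grasp_force: 92.9
```

```bash
python3 st.py .494 -.215 .2616
```

```text
11.3 [ 0.4972 -0.2168  0.2581] [-0.2   0.32  0.61  1.88 -0.22  1.01  0.58] yaw 4.02 tz [ 4.e-03 -4.e-04 -1.e+00] delta mm [ 2.  -3.  -3.5] [-3.5  2.5 21.9] 93
```

The gripper keeps its force once closed, so I'll open slightly with the rod standing in the dish's clear middle. That lets it settle upright, and I can regrip 8 mm lower and firmer.

>>> arm_command --plan '[{"dp": [0, 0, -3], "spin": 0}, {"dp": [0, 0, -1], "spin": 0}]'

```text
clock: 11.5
position: [0.4961, -0.2163, 0.2598]
ee_rot: [0.682, 0.731, 0.0, 0.0]
ft_force: [0.5, -0.5, -2.3]
grip_width: 0.201
grasp_force: 89.9
```

>>> arm_command --plan '[{"dp": [0, 0, 0], "spin": 0}, {"dp": [0, 0, 0], "spin": 0}, {"dp": [0, 0, 0], "spin": 0}]' --grip 0.45

```text
clock: 11.8
position: [0.4959, -0.2162, 0.2595]
ee_rot: [0.682, 0.731, -0.0, -0.0]
ft_force: [-0.4, -0.5, -0.3]
grip_width: 0.275
grasp_force: 0.1
```

```bash
python3 st.py .494 -.215 .2616; python3 -c "
from h import *
print(manip.get_obs()['grip_width'])"
```

```text
11.8 [ 0.4959 -0.2162  0.2595] [-0.2   0.32  0.62  1.88 -0.21  1.01  0.57] yaw 4.02 tz [-1.e-04 -0.e+00 -1.e+00] delta mm [ 1.3 -1.8 -2.1] [-0.4 -0.5 -0.3] 0
0.27486676586733827
```

>>> arm_command --plan '[{"dp": [0, 0, 4], "spin": 0}, {"dp": [0, 0, 4], "spin": 0}, {"dp": [0, 0, 0], "spin": 0}]'

```text
clock: 12.1
position: [0.4956, -0.2161, 0.2509]
ee_rot: [0.682, 0.731, -0.0, -0.0]
ft_force: [-0.6, -0.3, -0.5]
grip_width: 0.271
grasp_force: 0.2
```

>>> arm_command --plan '[{"dp": [0, 0, 0], "spin": 0}, {"dp": [0, 0, 0], "spin": 0}, {"dp": [0, 0, 0], "spin": 0}, {"dp": [0, 0, 0], "spin": 0}]' --grip 1 --newtons 120

```text
clock: 12.5
position: [0.4957, -0.2162, 0.2516]
ee_rot: [0.682, 0.731, -0.0, -0.0]
ft_force: [0.1, -0.9, -3.6]
grip_width: 0.196
grasp_force: 116.9
```

```bash
python3 st.py .494 -.215 .2616
```

```text
12.5 [ 0.4957 -0.2162  0.2516] [-0.2   0.33  0.61  1.88 -0.22  1.    0.58] yaw 4.01 tz [-2.e-04  1.e-04 -1.e+00] delta mm [  1.3  -1.7 -10. ] [ 0.1 -0.9 -3.6] 117
```

>>> arm_command --plan '[{"dp": [0, 0, -2.5], "spin": 0}, {"dp": [6, -9, 0], "spin": 0}, {"dp": [6, -9, 0], "spin": 0}, {"dp": [6, -9, 0], "spin": 0}, {"dp": [6, -9, 0], "spin": 0}]'

```text
clock: 13.0
position: [0.4571, -0.1942, 0.2541]
ee_rot: [0.682, 0.731, 0.0, -0.0]
ft_force: [0.3, -0.2, -2.1]
grip_width: 0.19
grasp_force: 116.9
```

>>> arm_command --plan '[{"dp": [7, -9, 0], "spin": 0}, {"dp": [0, 0, 0], "spin": 0}]'

```text
clock: 13.2
position: [0.4475, -0.1876, 0.2541]
ee_rot: [0.682, 0.732, 0.0, -0.001]
ft_force: [0.1, 1.1, -1.7]
grip_width: 0.195
grasp_force: 117.2
```

```bash
sed -i 's/C+.05\*/C+.0525*/' arc.py; python3 arc.py 10; python3 beads.py
```

```text
t 13.2 ang 149.5 r 0.054 z 0.2541 yaw 4.0 tz [-0.     0.001] F [ 0.1  1.1 -1.7]
[7.5 8.5] [6.5 8.5] [ 5. 10.] [ 2.5 10.5] [ 0. 11.] [-2. 11.] [-4. 10.] [-6.  9.] [-8.   7.5] [-9.5  6. ] 
side 190 (area,ang,r) [(93, 44, 59), (35, 18, 64), (39, -6, 62), (39, -25, 63), (43, -46, 55), (33, -176, 61), (44, -88, 50), (48, -134, 52)]
side 150 (area,ang,r) [(102, 44, 58), (1771, -134, 12), (46, 18, 63), (43, -6, 62), (47, -26, 63)]
scene 190 (area,ang,r) []
scene 150 (area,ang,r) [(30, -86, 49), (28, -133, 49), (28, -43, 54), (30, -24, 64), (28, -4, 64), (18, 19, 63), (60, 44, 57)]
```

No force at the start point on the base side. I sweep clockwise.

>>> arm_command --plan '[{"dp": [7.5, 8.5, 0], "spin": 0}, {"dp": [6.5, 8.5, 0], "spin": 0}, {"dp": [5, 10, 0], "spin": 0}, {"dp": [2.5, 10.5, 0], "spin": 0}, {"dp": [0, 11, 0], "spin": 0}]'

```text
clock: 13.8
position: [0.4969, -0.1629, 0.254]
ee_rot: [0.682, 0.732, -0.0, -0.0]
ft_force: [-0.0, -0.1, -1.7]
grip_width: 0.195
grasp_force: 117.1
```

>>> arm_command --plan '[{"dp": [-2, 11, 0], "spin": 0}, {"dp": [-4, 10, 0], "spin": 0}, {"dp": [-6, 9, 0], "spin": 0}]'

```text
clock: 14.1
position: [0.5273, -0.1738, 0.254]
ee_rot: [0.682, 0.731, -0.0, -0.0]
ft_force: [-0.5, 0.8, -1.8]
grip_width: 0.194
grasp_force: 117.2
```

```bash
python3 arc.py 10; python3 beads.py
```

```text
t 14.1 ang 51.1 r 0.053 z 0.254 yaw 4.0 tz [-0.  0.] F [-0.5  0.8 -1.8]
[-8.5  7. ] [-9.5  5. ] [-10.5   3.5] [-11.   1.] [-11.   -1.5] [-10.5  -3.5] [-9.5 -5.5] [-8.  -7.5] [-6. -9.] [ -4.5 -10. ] 
side 190 (area,ang,r) [(93, 20, 58), (36, -2, 62), (35, -20, 63), (40, -38, 63), (46, -55, 54), (32, -176, 61), (44, -88, 50), (48, -134, 52)]
side 150 (area,ang,r) [(1534, -89, 17)]
scene 190 (area,ang,r) []
scene 150 (area,ang,r) [(28, -177, 61), (151, 1, 58)]
```

>>> arm_command --plan '[{"dp": [-8.5, 7, 0], "spin": 0}, {"dp": [-9.5, 5, 0], "spin": 0}, {"dp": [-10.5, 3.5, 0], "spin": 0}, {"dp": [-11, 1, 0], "spin": 0}]'

```text
clock: 14.6
position: [0.5459, -0.2127, 0.2542]
ee_rot: [0.682, 0.731, 0.0, -0.0]
ft_force: [-1.8, 2.4, -2.0]
grip_width: 0.196
grasp_force: 117.2
```

```bash
python3 arc.py 10; python3 beads.py
```

```text
t 14.6 ang 2.5 r 0.052 z 0.2542 yaw 4.0 tz [0. 0.] F [-1.8  2.4 -2. ]
[-11.  -1.] [-10.   -3.5] [-9.5 -6. ] [-8.  -7.5] [-6.5 -9. ] [ -4. -10.] [ -2. -11.] [  0.5 -11. ] [  2.5 -10.5] [  4.5 -10. ] 
side 190 (area,ang,r) [(101, -26, 58), (37, -48, 64), (46, -83, 44), (33, -66, 61), (48, -134, 52), (49, -106, 51), (21, -84, 60)]
side 150 (area,ang,r) [(266, 70, 40), (723, -74, 39)]
scene 190 (area,ang,r) []
scene 150 (area,ang,r) [(17, -91, 61), (31, -105, 49), (27, -133, 49), (24, -82, 43), (37, -26, 63)]
```

>>> arm_command --plan '[{"dp": [-11, -1, 0], "spin": 0}, {"dp": [-10, -3.5, 0], "spin": 0}, {"dp": [-9.5, -6, 0], "spin": 0}, {"dp": [-8, -7.5, 0], "spin": 0}]'

```text
clock: 15.1
position: [0.5297, -0.2526, 0.2543]
ee_rot: [0.682, 0.731, -0.0, 0.0]
ft_force: [-0.1, -0.2, -1.3]
grip_width: 0.195
grasp_force: 117.2
```

```bash
python3 arc.py 10; python3 beads.py
```

```text
t 15.1 ang -46.4 r 0.0518 z 0.2543 yaw 4.0 tz [ 0. -0.] F [-0.1 -0.2 -1.3]
[-6.5 -8.5] [ -4.  -10.5] [ -2.  -10.5] [  0.5 -11. ] [  2.5 -11. ] [ 5.  -9.5] [ 7. -9.] [ 8.5 -7. ] [ 9.5 -5. ] [10.5 -3. ] 
side 190 (area,ang,r) [(79, -74, 57)]
side 150 (area,ang,r) [(1107, 92, 19), (45, -48, 58), (167, -83, 58)]
scene 190 (area,ang,r) []
scene 150 (area,ang,r) [(19, -98, 64), (56, -78, 57)]
```

>>> arm_command --plan '[{"dp": [-6.5, -8.5, 0], "spin": 0}, {"dp": [-4, -10.5, 0], "spin": 0}, {"dp": [-2, -10.5, 0], "spin": 0}, {"dp": [0.5, -11, 0], "spin": 0}]'

```text
clock: 15.6
position: [0.4899, -0.2666, 0.2543]
ee_rot: [0.682, 0.731, 0.0, 0.0]
ft_force: [0.9, 0.0, -1.7]
grip_width: 0.192
grasp_force: 117.5
```

```bash
python3 arc.py 10; python3 beads.py
```

```text
t 15.6 ang -94.6 r 0.0518 z 0.2543 yaw 4.0 tz [ 0.001 -0.   ] F [ 0.9  0.  -1.7]
[  2.  -10.5] [  5. -10.] [ 7.  -8.5] [ 8.5 -7. ] [ 9.5 -5. ] [10.5 -3. ] [11.  -0.5] [11.   1.5] [10.  4.] [9.5 5.5] 
side 190 (area,ang,r) [(43, 157, 64), (20, -126, 26)]
side 150 (area,ang,r) [(907, 146, 28), (426, -61, 49)]
scene 190 (area,ang,r) []
scene 150 (area,ang,r) [(16, -126, 26), (18, 178, 42), (53, 157, 62)]
```

>>> arm_command --plan '[{"dp": [2, -10.5, 0], "spin": 0}, {"dp": [5, -10, 0], "spin": 0}, {"dp": [7, -8.5, 0], "spin": 0}, {"dp": [8.5, -7, 0], "spin": 0}]'

```text
clock: 16.1
position: [0.4525, -0.2461, 0.2543]
ee_rot: [0.682, 0.731, -0.0, 0.0]
ft_force: [2.0, -2.2, -1.9]
grip_width: 0.193
grasp_force: 117.9
```

```bash
python3 arc.py 10; python3 beads.py
```

```text
t 16.1 ang -143.2 r 0.0519 z 0.2543 yaw 4.0 tz [ 0. -0.] F [ 2.  -2.2 -1.9]
[ 9.5 -5.5] [10.5 -3. ] [11.  -0.5] [11.  2.] [10.  4.] [9.5 6. ] [7.5 7.5] [6.  9.5] [ 4. 10.] [ 1.5 11. ] 
side 190 (area,ang,r) [(15, 127, 64), (42, 141, 62), (63, 160, 40), (42, 159, 64), (30, -145, 20), (50, 176, 56)]
side 150 (area,ang,r) [(1278, -64, 27), (285, 159, 53)]
scene 190 (area,ang,r) []
scene 150 (area,ang,r) [(25, -147, 19), (53, 172, 55), (21, 170, 33), (30, 151, 62), (32, 147, 43), (59, 125, 61), (19, 97, 60)]
```

>>> arm_command --plan '[{"dp": [9.5, -5.5, 0], "spin": 0}, {"dp": [10.5, -3, 0], "spin": 0}, {"dp": [11, -0.5, 0], "spin": 0}, {"dp": [11, 2, 0], "spin": 0}, {"dp": [10, 4, 0], "spin": 0}]'

```text
clock: 16.7
position: [0.4467, -0.1934, 0.2541]
ee_rot: [0.682, 0.732, 0.0, -0.0]
ft_force: [-0.1, -1.1, -2.0]
grip_width: 0.193
grasp_force: 118.0
```

```bash
python3 arc.py 8; python3 beads.py
```

```text
t 16.7 ang 155.5 r 0.052 z 0.2541 yaw 4.0 tz [-0.  0.] F [-0.1 -1.1 -2. ]
[9.5 6. ] [7.5 7.5] [5.5 9.5] [ 3.5 10.5] [ 1.5 11. ] [-0.5 11. ] [-3.5 10.5] [-5.   9.5] 
side 190 (area,ang,r) [(36, 59, 62), (34, 77, 62), (35, 41, 64), (66, 106, 55), (38, 106, 35), (41, 144, 26), (44, -149, 22)]
side 150 (area,ang,r) [(119, 96, 55), (42, 59, 62), (43, 41, 63), (1647, -87, 19), (46, 160, 46)]
scene 190 (area,ang,r) []
scene 150 (area,ang,r) [(33, -148, 20), (35, 138, 26), (35, 101, 35), (58, 110, 56), (19, 36, 61), (15, 90, 60), (16, 54, 60)]
```

>>> arm_command --plan '[{"dp": [9.5, 6, 0], "spin": 0}, {"dp": [7.5, 7.5, 0], "spin": 0}, {"dp": [5.5, 9.5, 0], "spin": 0}, {"dp": [3.5, 10.5, 0], "spin": 0}, {"dp": [1.5, 11, 0], "spin": 0}]'

```text
clock: 17.3
position: [0.4902, -0.1634, 0.2541]
ee_rot: [0.682, 0.732, 0.0, -0.0]
ft_force: [-1.1, -0.2, -2.4]
grip_width: 0.193
grasp_force: 117.8
```

```bash
python3 arc.py 2; python3 beads.py
```

```text
t 17.3 ang 94.3 r 0.0517 z 0.2541 yaw 4.1 tz [-0.  0.] F [-1.1 -0.2 -2.4]
[-0.5 11. ] [-3.  10.5] 
side 190 (area,ang,r) [(93, 60, 57), (35, 37, 63), (38, 19, 61), (39, 1, 63), (40, 87, 27), (34, -16, 64), (40, 142, 25), (42, -149, 22)]
side 150 (area,ang,r) [(191, 71, 45), (171, 10, 58), (1509, -116, 22)]
scene 190 (area,ang,r) []
scene 150 (area,ang,r) [(96, -1, 61), (33, 82, 29), (73, 56, 55), (20, 33, 61)]
```

A full round and 55° more are done. The big bead is now at 60° (it started at 138°), and all eight beads are in the dish. I lift straight up and return to the tray.

>>> arm_command --plan '[{"dp": [0, 0, -15], "spin": 0}, {"dp": [0, 0, -25], "spin": 0}, {"dp": [0, 0, -30], "spin": 0}, {"dp": [0, 0, -30], "spin": 0}, {"dp": [0, 0, -28], "spin": 0}]'

```text
clock: 17.9
position: [0.4889, -0.1646, 0.3836]
ee_rot: [0.682, 0.731, 0.0, 0.0]
ft_force: [0.8, 1.2, -2.2]
grip_width: 0.197
grasp_force: 117.7
```

>>> arm_command --plan '[{"dp": [25, 3, 0], "spin": 0}, {"dp": [35, 4, 0], "spin": 0}, {"dp": [35, 4, 0], "spin": 0}, {"dp": [35, 4, 0], "spin": 0}, {"dp": [35, 3, 0], "spin": 0}]'

```text
clock: 18.4
position: [0.4955, 0.0027, 0.3823]
ee_rot: [0.682, 0.731, 0.0, 0.0]
ft_force: [1.1, 0.7, -1.1]
grip_width: 0.188
grasp_force: 118.1
```

>>> arm_command --plan '[{"dp": [35, 3, 0], "spin": 0}, {"dp": [35, 4, 0], "spin": 0}, {"dp": [35, 4, 0], "spin": 0}, {"dp": [35, 3, 0], "spin": 0}, {"dp": [35, 4, 0], "spin": 0}]'

```text
clock: 18.9
position: [0.5013, 0.1786, 0.3822]
ee_rot: [0.682, 0.731, 0.0, 0.0]
ft_force: [1.2, -0.7, -2.8]
grip_width: 0.195
grasp_force: 118.1
```

>>> arm_command --plan '[{"dp": [35, 4, 0], "spin": 0}, {"dp": [35, 3, 0], "spin": 0}, {"dp": [22, 2, 0], "spin": 0}, {"dp": [10, 0, 0], "spin": 0}, {"dp": [0, 0, 0], "spin": 0}]'

```text
clock: 19.4
position: [0.5029, 0.2807, 0.3818]
ee_rot: [0.681, 0.732, -0.0, -0.0]
ft_force: [0.2, -1.2, -1.4]
grip_width: 0.191
grasp_force: 117.8
```

```bash
python3 st.py .504 .281 .2506
```

```text
19.4 [0.5029 0.2807 0.3818] [-0.8   0.24  0.25  1.64 -0.06  1.27 -0.47] yaw 4.09 tz [-5.e-04 -3.e-04 -1.e+00] delta mm [  0.3   1.1 131.2] [ 0.2 -1.2 -1.4] 118
```

>>> arm_command --plan '[{"dp": [0, 1, 20], "spin": 0}, {"dp": [0, 0, 25], "spin": 0}, {"dp": [0, 0, 25], "spin": 0}, {"dp": [0, 0, 20], "spin": 0}, {"dp": [0, 0, 15], "spin": 0}]'

```text
clock: 19.9
position: [0.5044, 0.2779, 0.2761]
ee_rot: [0.683, 0.731, -0.001, 0.0]
ft_force: [-0.2, -0.3, -1.3]
grip_width: 0.194
grasp_force: 118.0
```

>>> arm_command --plan '[{"dp": [0, 0, 0], "spin": 0}, {"dp": [0, 0, 0], "spin": 0}]'

```text
clock: 20.1
position: [0.5046, 0.2794, 0.2779]
ee_rot: [0.682, 0.731, 0.0, 0.0]
ft_force: [0.4, -0.4, -1.8]
grip_width: 0.191
grasp_force: 117.7
```

```bash
python3 st.py .504 .281 .2506; python3 - <<'E'
from h import *
p=manip.get_obs()['position'];out=[]
for c in("scene","side"):
    im=viewer.camera(c);zf=p[2]-.2466;q0=proj(c,[p[0],p[1],zf+.04]).astype(int);q0=np.clip(q0,[40,40],[470,344]);o=q0-[40,40]
    print(c,q0,[np.round(r['position'],3) for r in finder.find_in(c,"rod")],[np.round(r['position'],3) for r in finder.find_in(c,"pestle")])
    cr=cv2.resize(im[o[1]:o[1]+80,o[0]:o[0]+80],None,fx=7,fy=7,interpolation=cv2.INTER_CUBIC)
    for rad,z in((.017,zf),(.017,zf+.014),(.005,zf+.06)):
        pts=np.array([proj(c,[p[0]+rad*np.cos(t),p[1]+rad*np.sin(t),z]) for t in np.linspace(0,6.28,60)])
        cv2.polylines(cr,[((pts-o+.5)*7).astype(np.int32)],True,(0,0,255),1)
    pts=np.array([proj(c,[.502+.017*np.cos(t),.281+.017*np.sin(t),.004]) for t in np.linspace(0,6.28,60)])
    cv2.polylines(cr,[((pts-o+.5)*7).astype(np.int32)],True,(0,200,0),1)
    out.append((255*(cr/255)**.7).astype(np.uint8))
cv2.imwrite('pics/p1.png',cv2.resize(np.hstack(out),(800,400)))
E
```

```text
20.1 [0.5046 0.2794 0.2779] [-0.78  0.33  0.24  1.75 -0.09  1.07 -0.45] yaw 3.95 tz [ 6.e-04  1.e-04 -1.e+00] delta mm [ 1.6 -0.5 27.3] [ 0.4 -0.4 -1.8] 118
scene [363 344] [array([0.51 , 0.29 , 0.043])] [array([0.511, 0.184, 0.04 ])]
side [171  91] [array([0.506, 0.278, 0.082])] [array([0.5  , 0.167, 0.04 ])]
```

View pics/p1.png

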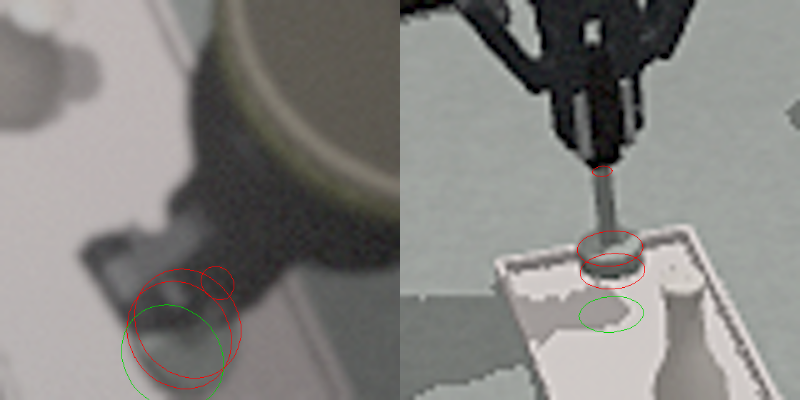

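In the side half the foot at (610,245) matches the predicted red outline, upright. The green circle at (612,313) is the target spot, and the pestle is undisturbed. I lower the rod.

>>> arm_command --plan '[{"dp": [1.5, -1, 8], "spin": 0}, {"dp": [0, 0, 8], "spin": 0}, {"dp": [0, 0, 6], "spin": 0}, {"dp": [0, 0, 2], "spin": 0}, {"dp": [0, 0, 0], "spin": 0}]'

```text
clock: 20.9
position: [0.5029, 0.2814, 0.2526]
ee_rot: [0.682, 0.731, -0.0, -0.0]
ft_force: [-0.1, -0.2, -1.9]
grip_width: 0.194
grasp_force: 117.8
```

```bash
python3 st.py .504 .281 .2506
```

```text
20.9 [0.5029 0.2814 0.2526] [-0.78  0.36  0.23  1.77 -0.09  1.02 -0.45] yaw 4.01 tz [-7.e-04 -6.e-04 -1.e+00] delta mm [-0.5  1.1  2. ] [-0.1 -0.2 -1.9] 118
```

>>> arm_command --plan '[{"dp": [0, 0, 1], "spin": 0}, {"dp": [0, 0, 1], "spin": 0}, {"dp": [0, 0, 0], "spin": 0}]'

```text
clock: 21.2
position: [0.503, 0.2815, 0.2513]
ee_rot: [0.682, 0.731, 0.0, -0.0]
ft_force: [0.2, 0.5, -2.7]
grip_width: 0.193
grasp_force: 117.8
```

>>> arm_command --plan '[{"dp": [0, 0, 1], "spin": 0}, {"dp": [0, 0, 0.5], "spin": 0}, {"dp": [0, 0, 0], "spin": 0}]'

```text
clock: 21.5
position: [0.5031, 0.2815, 0.2501]
ee_rot: [0.682, 0.731, 0.0, 0.0]
ft_force: [-0.7, -0.2, 3.4]
grip_width: 0.192
grasp_force: 118.8
```

>>> arm_command --plan '[{"dp": [0, 0, 0], "spin": 0}, {"dp": [0, 0, 0], "spin": 0}, {"dp": [0, 0, 0], "spin": 0}]' --grip 0.4

```text
clock: 21.8
position: [0.503, 0.2815, 0.2497]
ee_rot: [0.682, 0.731, 0.0, -0.0]
ft_force: [-0.2, -1.1, 0.1]
grip_width: 0.305
grasp_force: 0.0
```

>>> arm_command --plan '[{"dp": [0, 0, 0], "spin": 0}, {"dp": [0, 0, 0], "spin": 0}, {"dp": [0, 0, 0], "spin": 0}, {"dp": [0, 0, 0], "spin": 0}, {"dp": [0, 0, 0], "spin": 0}]' --grip -1

```text
clock: 22.3
position: [0.503, 0.2815, 0.2497]
ee_rot: [0.682, 0.731, 0.0, -0.0]
ft_force: [0.1, 0.3, -0.4]
grip_width: 1.002
grasp_force: 0.0
```

>>> arm_command --plan '[{"dp": [0, 0, -15], "spin": 0}, {"dp": [0, 0, -25], "spin": 0}, {"dp": [0, 0, -35], "spin": 0}, {"dp": [0, 0, -40], "spin": 0}, {"dp": [0, 0, -35], "spin": 0}]'

```text
clock: 22.8
position: [0.5029, 0.2812, 0.4031]
ee_rot: [0.682, 0.731, 0.001, 0.0]
ft_force: [0.7, 0.4, 0.8]
grip_width: 1.001
grasp_force: 0.0
```

>>> arm_command --plan '[{"dp": [-10, -30, 0], "spin": 0}, {"dp": [-10, -40, 0], "spin": 0}, {"dp": [0, -30, 0], "spin": 0}, {"dp": [0, 0, 0], "spin": 0}]'

```text
clock: 23.2
position: [0.4019, 0.2544, 0.4012]
ee_rot: [0.681, 0.732, 0.001, -0.001]
ft_force: [1.3, 0.9, -0.3]
grip_width: 0.999
grasp_force: 0.0
```

```bash
python3 beads.py; python3 - <<'E'
from h import *
o=manip.get_obs();print(o['clock'],o['position'],o['ft_force'].round(1),o['grip_width']);out=[]
for c,q in(("scene",(245,160)),("scene",(345,334)),("side",(260,233)),("side",(180,110))):
    im=viewer.camera(c);q=np.array(q);s=np.array([50,50]);o=q-s
    cr=cv2.resize(im[o[1]:o[1]+100,o[0]:o[0]+100],(400,400) if 0 else (300,300),interpolation=cv2.INTER_CUBIC)
    pts=np.array([proj(c,[.5025+.017*np.cos(t),.281+.017*np.sin(t),.018]) for t in np.linspace(0,6.28,60)])
    cv2.polylines(cr,[((pts-o+.5)*3).astype(np.int32)],True,(0,200,0),1)
    out.append(cr)
cv2.imwrite('pics/f1.png',np.vstack([np.hstack(out[:2]),np.hstack(out[2:])]))
for c in("scene","side"):
  for t in("rod","pestle","big_bead"): print(c,t,[np.round(r['position'],3) for r in finder.find_in(c,t)])
E
```

```text
side 190 (area,ang,r) [(70, 57, 58), (33, 34, 62), (34, 15, 62), (36, 85, 27), (33, -2, 63), (35, 142, 25), (34, -21, 63), (37, -149, 21)]
side 150 (area,ang,r) [(103, 57, 57), (131, 14, 60), (45, 87, 27), (51, 143, 25), (41, -22, 62), (18, 172, 70), (54, -149, 22)]
scene 190 (area,ang,r) []
scene 150 (area,ang,r) [(26, -150, 20), (23, -19, 63), (26, 138, 24), (25, -1, 64), (29, 83, 29), (21, 16, 62), (54, 56, 56)]
23.3 [0.40447466 0.25443802 0.40107517] [ 0.2 -1.1 -0.1] 0.9976029432302332
scene rod [array([0.509, 0.288, 0.079])]
scene pestle [array([0.51 , 0.182, 0.04 ])]
scene big_bead [array([ 0.52 , -0.167,  0.026])]
side rod [array([0.5  , 0.279, 0.078])]
side pestle [array([0.5  , 0.168, 0.04 ])]
side big_bead [array([ 0.518, -0.171,  0.022])]
```

View pics/f1.png

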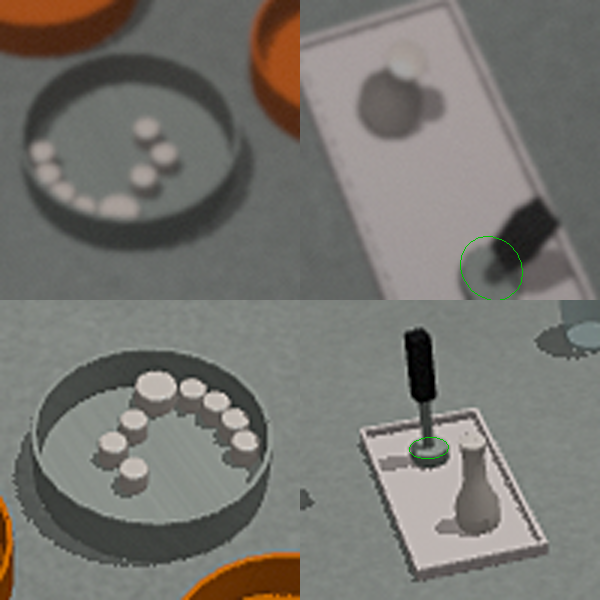

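The rod stands upright on its spot, with its foot inside the green circle at (430,448). The pestle is unchanged, and all beads are in the dish with the big one at (155,385). One numeric comparison with the first picture, then I hand in.

```bash
python3 - <<'E'
from h import *
b=cv2.imread('pics/b.png');n=viewer.camera("side")
u,v=proj("side",[.5025,.281,.018]).astype(int)
for nm,(x0,x1,y0,y1) in dict(foot=(u-9,u+10,v-6,v+9),handle=(u-11,u+5,v-42,v-15),pestle=(180,200,103,140)).items():
    t=cv2.resize(b[y0:y1,x0:x1],None,fx=4,fy=4);s=cv2.resize(n[y0-6:y1+6,x0-6:x1+6],None,fx=4,fy=4)
    m=cv2.matchTemplate(s,t,cv2.TM_CCOEFF_NORMED);_,k,_,l=cv2.minMaxLoc(m);print(nm,round(k,3),'shift px',(np.array(l)-24)/4)
E
```

```text
foot 0.927 shift px [-0.5  -0.75]
handle 0.987 shift px [-0.75 -1.25]
pestle 0.999 shift px [0. 0.]
```

```bash
python3 -c "
from h import *
print(manip.hand_in())"
```

```text
the job is handed in; nothing more can be done
None
```

I stirred the beads a full clockwise round and about 55° more from the base side, after breaking off a first pass of about 180° because beads wedged the foot; the big bead now lies about 70 mm from where it started, all beads are in the dish, the rod stands upright within about 2 mm of its spot, the pestle did not move, and the job was handed in at about 23 s.

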